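# Move a joint module from its storage bar into the test dock

## Robot

A 7-joint arm with a two-finger parallel gripper is mounted at the origin on the work surface. World frame = base frame: x ahead of the robot, y to its left, z up, the work surface at z = 0. Lengths are in m, angles in rad, forces in N, time in s.
With the tool pointing down it reaches from about 0.4 to 0.85 m from the base axis. Payload 10.4 kg.
Tool frame: the origin (TCP) lies between the finger pads; the fingertips stand 22 mm ahead of it and the grasp point (between the pads) lies 3 mm ahead of it (r.nose_length is the distance from the TCP to the fingertips, in m); z points along the fingers, y is the line along which they close (so a half turn about z gives the same grasp; the last joint's range is limited). The gripper opens to 87 mm and grips with 3 to 60 N. Pads are 19 mm wide; open, the fingers measure 117 mm over their backs; the gripper's body (75 mm by 190 mm) begins 51 mm behind the grasp point.
Start: joints at [1.281, 0.332, -0.065, 1.46, 0.022, 1.35, -0.088], TCP at [0.165, -0.603, 0.245] pointing down, gripper open.
Joint ranges: [-2.6, 2.6], [-0.5, 2.12], [-1.47, 1.34], [0.16, 2.42], [-1.27, 4.41], [0.06, 2.06], [-2.6, 2.6]. Speed limits (rad/s): [2.22, 2.22, 2.79, 2.79, 3.14, 3.14, 3.14].

## Interface

Orientations are given as a unit quaternion [x, y, z, w].
In Python, from bench import readout, cams, r gives the robot as it stands. The module is installed in compiled form; this text tells all that it offers.
- The arm moves only by the tool step_arm, never from a script. Its argument "deltas" is a list that holds one entry, the list of rows, each a list of 7 numbers: the turn, a rotation vector about the tool's x, y, z in rad, then the shift along the tool's x, y, z in m, then the opening in per cent of the stroke, from 0 (shut) to 100 (fully open). A call has 1 to 20 rows; each row is the pose to reach, as a shift and turn from the pose commanded when the call began, along the tool's axes at that moment; what a row does not reach only later rows make up. A row lasts 1/8 s, in which the tool goes at most 62.5 mm and 10.7 degrees, less where a joint would pass 70% of its speed; a pose out of reach is approached as far as the arm can. A call with a gripper value outside its range is refused whole. The fingers move at their own pace and stop on an object; "squeeze" is the grip in N (left out, the last holds). Time passes only in rows, so rows that repeat a pose let the fingers close. It gives the time, the measured TCP pose, the force, the opening and the grip force at its end, in the units of the state.
- readout.read_state(): the state, without advancing time (a new reading comes with each control period).
- cams.camera(name): name is "side" or "top" or "wrist"; returns a dict with "img" (420x560x3 uint8, red, green, blue), "fx", "fy", "cx", "cy" (pixels), "origin" and "rotation" of the camera in the world; the wrist camera has in their place "T_tool_cam" (4x4, takes a point from camera to tool coordinates, whose origin is the TCP and whose axes are the flange's). Camera axes: x right, y up, looking along -z (the intrinsics and any distortion apply to the point x, -y, -z); pixel columns grow to the right and rows downward; lengths in m; the calibration is good to about 2 mm. A picture is of the moment at which its call begins: read the wrist's pose just before it. There is no depth.
- r.close_job(): hands the job in; it is judged then, once.
The state is a dict: "time": time; "joint_positions": joint angles; "joint_vel": joint speeds; "joint_torque": joint torques, N m; "ee_pos": TCP position; "eef_rot": TCP orientation; "ft_force": force on the tool from outside, world axes, zero at the start; "torque": the same for the moment, N m; "width": finger opening in m; "grip_force": force on a finger pad.
Only numpy, scipy, OpenCV 4.12 (cv2) and the standard library are available. Lean on these libraries where they do the work, as an engineer would, in place of code of your own. Each camera call takes 0.05 s, during which the arm holds its last target. There are 200 camera calls.

## Task

Slide the robot-joint module off the open end of its storage bar and lay it down on the bare desk, letting go of it. Then take it up afresh where your grip will not be in the way, feed it nose first into the raised dock pocket, and push it fully home so that the stiff brass socket at its end is pressed all the way in. Do not drop or throw the module, and leave the little humanoid, the transmitter and the screwdriver where they are.

Things in the scene. Friction and masses are not known exactly. Their poses are not given: they have to be found in the camera images.
- stand: Fixed storage stand. x axis: from the open end of its bar towards its post; z up. Origin on the desk (z 0) below the bar's middle. Aluminium post 70 mm wide, top at z 117, front face at x = +55 mm. A level square steel bar, 10 wide x 12 high, sticks out of it to x = -57 mm (open end), centre at z 90. Foot plate 12 mm thick, x -45 to +95, y +-50 mm.
- rod_tip (a point): Centre of the bar's open end, 90 mm above the desk, axes as the stand.
- cheeks (a point): Midway between the stand's two upright cheek plates, which flank the bar's post end (stand x -5 to +55 mm, z 52 to 108, inner faces at y = +-23 mm, outer +-29). They leave no room for fingers at the module's tail half. Axes as the stand.
- module: Joint module, loose, about 0.3 kg: black box 100 long (x) x 36 wide (y) x 36 high (z), a square bore right through along x, 14 wide x 16 high, centred. Origin: centre of its underside. The nose is the last 8 mm at -x, aluminium and slimmer (30 x 30 mm, centred); the tail is the blunt full-size end at +x. Discs 1.6 mm proud mark the middle of each long side.
- module_nose (a point): Centre of the module's nose end face (module x = -50 mm, 18 mm above the underside).
- module_mid (a point): Centre of the module's volume. At the start the module hangs on the bar (bore ceiling on the bar, underside 70 mm above the desk; 2 mm play each side, 4 mm below the bar), tail towards the post between the cheeks, nose at the open end. It needs about 120 mm of travel along the stand's -x to come off.
- module_tail (a point): Centre of the module's tail end face (module x = +50 mm, 18 mm above the underside).
- dock: Fixed grey test dock, z up, x axis pointing out of its pocket's mouth. Origin on the desk 60 mm in front of the mouth (nothing stands there). Level pocket 39 wide x 39 high, floor 45 mm above the desk. Dock 66 mm wide; side walls to z 84; black hood over the pocket, underside z 84, top z 90, from 20 to 85 mm behind the mouth plane; foot 100 wide, 8 mm thick.
- dock_mouth (a point): Centre of the mouth plane (dock x = -60 mm, z 63, 18 mm above the pocket floor), axes as the dock. The first 10 mm are flared at the sides and floor (about 50 wide outside). Nothing carries the module in front of it. Module goes in with its x along the dock's x, nose inwards; home, its tail sticks out 10 mm in front of this plane, nose 90 mm behind.
- socket (a joint): Travel of the brass socket block at the pocket's end: 0 at the start (its face 82 mm behind the mouth plane), 0.008 m fully pressed in, at a hard stop. It slides stiffly (about 4 N, plus the module's own friction) and stays where it is left.
- humanoid: Bystander: black and white toy-size humanoid robot, 193 mm tall, standing; origin between its feet.
- transmitter: Bystander: black radio transmitter box 130 x 190 x 36 mm with two sticks and a stub antenna (about 80 mm high); origin at the centre of its underside.
- screwdriver: Bystander: screwdriver lying on the desk; origin at its underside near its middle.
There are look-alikes about, which are no part of the job. What is shaped like the dock but green or red is not meant. Of the things that look like the module, the smallest one is meant.

How it is judged:
On the way, in this order (a step that is already met when the one before it is completed fails the run):
1. the module is drawn off the open end of the bar (x of module_tail in the frame of rod_tip below -0.003 m), for 0.1 s.
2. the module lies on the bare desk, let go and at rest (height (world z) of module_mid below 0.024 m and contact force between the fingers and module below 0.1 N and linear speed of module below 0.03 m/s), for 0.2 s.
At the end, for the whole second after the job is handed in: The module rests in the dock pocket, nose inwards and in line with it (0.1 rad, 6 mm), its nose at least 86 mm behind the mouth plane and its tail at most 14 mm in front of it, the socket pressed in at least 5.5 mm of its 8 mm, and nothing moves (x of module_nose in the frame of dock_mouth below -0.086 m and x of module_tail in the frame of dock_mouth below 0.014 m and y of module_tail in the frame of dock_mouth between -0.006 and 0.006 m and z of module_tail in the frame of dock_mouth between -0.006 and 0.008 m and angle between the x axis of module and the x axis of dock, either way round below 0.1 rad and value of joint socket above 0.0055 m and linear speed of module below 0.01 m/s); the robot touches nothing.
It fails at once if the module is dropped or thrown (faster than 0.6 m/s while not held) (contact force between the fingers and module below 0.05 N and linear speed of module above 0.6 m/s).
It fails at once if a bystander (humanoid, transmitter or screwdriver) is moved more than 30 mm (distance of any of humanoid, transmitter, screwdriver from where it was at the start of the episode above 0.03 m).
It also fails if it takes over 72 s, if anything falls off the work surface, if the arm or the gripper's body presses on something with over 40 N, if the wrist force passes 120 N, or if a joint passes its speed limit or range.

## Working session

There is one attempt and no reset: what is moved stays moved. The work goes in short steps, Python scripts to look and compute and a tool call to move; the robot and the scene stay as the last step left them, time stands still between calls to the robot, and variables do not carry over. Pictures are saved under pics/ and viewed, at most 11 in all, crops included, and the job is handed in when it is done.

Besides the shell and the picture viewer there is one more tool, called after "Call:" as name(argument=value, ...) on one line, values as JSON. step_arm: Moves the arm, as the interface text tells. Its arguments: {"type":"object","properties":{"deltas":{"type":"array"},"squeeze":{"type":"number"}},"required":["deltas"]}

```bash
mkdir -p pics; cat > h.py <<'E'
import numpy as np, cv2
from scipy.spatial.transform import Rotation as R
from bench import readout, cams, r
def grab(n):
    s=readout.read_state(); c=cams.camera(n)
    if n=="wrist":
        T=np.eye(4);T[:3,:3]=R.from_quat(s["eef_rot"]).as_matrix();T[:3,3]=s["ee_pos"]
        M=T@np.array(c["T_tool_cam"]);c["origin"]=M[:3,3];c["rotation"]=M[:3,:3]
    c["origin"]=np.array(c["origin"]);c["rotation"]=np.array(c["rotation"]);return c
def save(c,f): cv2.imwrite("pics/"+f,c["img"][:,:,::-1])
def ray(c,u,v):
    d=c["rotation"]@np.array([(u-c["cx"])/c["fx"],-(v-c["cy"])/c["fy"],-1.]);return c["origin"],d/np.linalg.norm(d)
def onz(c,u,v,z):
    o,d=ray(c,u,v);return o+d*(z-o[2])/d[2]
def cross(c1,p1,c2,p2):
    o1,d1=ray(c1,*p1);o2,d2=ray(c2,*p2)
    t=np.linalg.lstsq(np.c_[d1,-d2],o2-o1,rcond=None)[0]
    a=o1+t[0]*d1;b=o2+t[1]*d2;return (a+b)/2,np.linalg.norm(a-b)
def proj(c,P):
    q=c["rotation"].T@(np.array(P)-c["origin"]);return c["cx"]+c["fx"]*q[0]/-q[2],c["cy"]-c["fy"]*q[1]/-q[2]
E
python3 - <<'E'
from h import *
np.set_printoptions(precision=4,suppress=True)
for n in("side","top"):
    c=grab(n);save(c,n+"1.png");print(n,{k:v for k,v in c.items() if k!="img"})
    import pickle;pickle.dump(c,open(n+"1.pkl","wb"))
print(readout.read_state())
E
```

```text
side {'fx': 419.4143801491519, 'fy': 419.4143801491519, 'cx': 280.4302549393791, 'cy': 213.5090758149732, 'origin': array([ 0.1607, -0.6057,  0.8707]), 'rotation': array([ 0.3668, -0.1337, -0.3401,  0.8555])}
top {'fx': 503.2686102350111, 'fy': 503.2686102350111, 'cx': 276.36954141097954, 'cy': 202.72762047893065, 'origin': array([ 0.4372, -0.0165,  1.2779]), 'rotation': array([ 0.0607, -0.0774, -0.7012,  0.7062])}
{'time': 0.1, 'joint_positions': array([ 1.2814,  0.3328, -0.0647,  1.4609,  0.0216,  1.3499, -0.0885]), 'joint_vel': array([ 0.0009, -0.0009, -0.0003, -0.0008,  0.0008, -0.0005, -0.0008]), 'joint_torque': array([  0.003 , -62.4548,   0.0252, -39.0718,  -0.0613,   0.0366,
         0.0001]), 'ee_pos': array([ 0.1647, -0.6026,  0.2438]), 'eef_rot': array([ 0.9911,  0.133 , -0.0001, -0.0006]), 'ft_force': array([-0.2918,  0.0965,  0.822 ]), 'torque': array([ 0.0436, -0.0278, -0.0382]), 'grip_force': 0.0, 'width': 0.08709982925558829}
```

```bash
sleep 1; ls pics
```

```text
side1.png
top1.png
```

```bash
sed -i 's|c\["rotation"\]=np.array(c\["rotation"\]);return c|q=np.array(c["rotation"]);c["rotation"]=R.from_quat(q).as_matrix() if q.shape==(4,) else q;return c|' h.py; grep -n "shape" h.py
```

```text
9:    c["origin"]=np.array(c["origin"]);q=np.array(c["rotation"]);c["rotation"]=R.from_quat(q).as_matrix() if q.shape==(4,) else q;return c
```

View pics/side1.png

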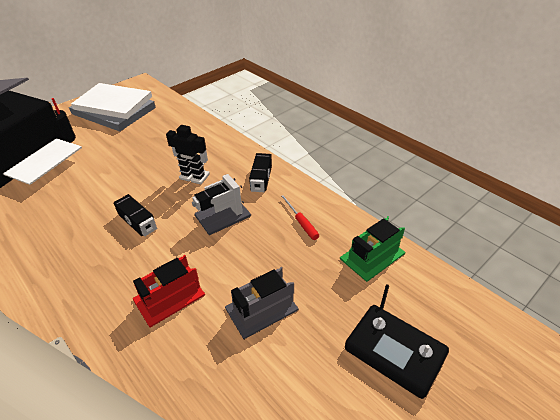

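View pics/top1.png

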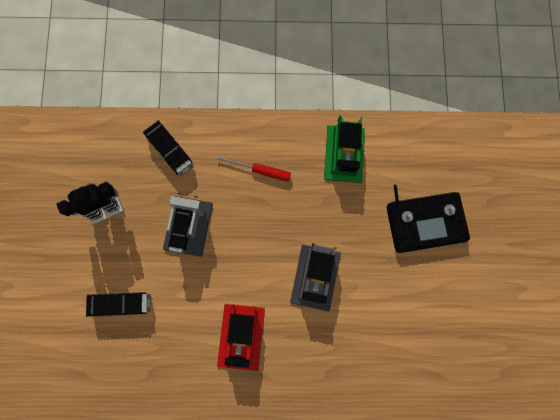

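Candidates for the module (top view): stand one (182,228), loose ones (168,148) and (118,305); docks: grey (316,277), red (242,338), green (346,150). The choice is the stand module (smallest, on the bar) and the grey dock; I check both in a close crop.

```bash
python3 - <<'E'
import cv2,numpy as np
s=cv2.imread("pics/side1.png");t=cv2.imread("pics/top1.png")
f=lambda i,x,y,w=75,h=75:cv2.resize(i[y:y+h,x:x+w],(400,300) if 0 else (300,300),interpolation=cv2.INTER_CUBIC)
a=np.hstack([f(s,188,165),f(t,148,188)]);b=np.hstack([f(s,223,260),f(t,280,240)])
cv2.imwrite("pics/crop1.png",np.vstack([a,b]))
E
```

```text
(no output)
```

View pics/crop1.png

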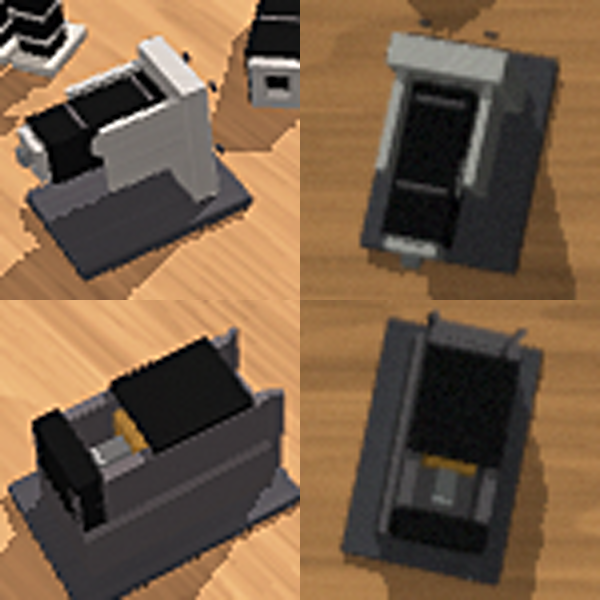

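The crops confirm it: the module hangs with its nose toward the robot (top px about (178,248)), and the dock's flared mouth is on the far side (313,244)-(335,247), with the brass socket at the near side.

```bash
cat >> h.py <<'E'
import pickle
def old(n):
    c=pickle.load(open(n+"1.pkl","rb"))
    if c["rotation"].shape==(4,): c["rotation"]=R.from_quat(c["rotation"]).as_matrix()
    return c
np.set_printoptions(precision=4,suppress=True)
E
python3 - <<'E'
from h import *
t,s=old("top"),old("side")
print("dock hood two-view",[cross(t,a,s,b) for a,b in(((310.5,251.3),(275,269.5)),((335,253.8),(286.75,285.5)),((307,278.8),(250.5,280)),((333.8,280.5),(261.75,295)))])
print("hood z90",[onz(t,*p,.09) for p in((310.5,251.3),(335,253.8),(307,278.8),(333.8,280.5))])
print("ears",[onz(t,*p,.084) for p in((313,243.8),(335.5,247.5))])
print("mod",[onz(t,*p,.106) for p in((175.5,210.5),(191.8,211.8),(169.3,246.8),(186.8,250))])
print("mod 2v",cross(t,(186.8,250),s,(213,200)))
# post top corners
print("post z117",[onz(t,*p,.117) for p in((148+92/4,188+35/4),(148+205/4,188+50/4),(148+88/4,188+72/4),(148+203/4,188+82/4))])
print("foot stand z12",[onz(t,*p,.012) for p in((148+62/4,188+245/4),(148+217/4,188+272/4),(148+257/4,188+60/4))])
print("foot dock z8",[onz(t,*p,.008) for p in((280+87/4,240+20/4),(280+243/4,240+50/4),(280+42/4,240+252/4),(280+200/4,240+283/4))])
for n,p,q in(("humanoid",(95,205),(190,178)),("scr",(255,168),(305,225)),("trans",(428,222),(397,352))): print(n,onz(t,*p,0.02),onz(s,*q,0.02))
print("others",onz(t,168,148,.03),onz(t,118,305,.03),onz(t,242,338,.05))
E
```

```text
dock hood two-view [(array([ 0.5599, -0.1277,  0.0834]), np.float64(0.006664693884645926)), (array([ 0.5507, -0.1836,  0.0858]), np.float64(0.0013813299283876516)), (array([ 0.4942, -0.1177,  0.0935]), np.float64(0.005528229033886216)), (array([ 0.4854, -0.176 ,  0.1062]), np.float64(0.005172582927379367))]
hood z90 [array([ 0.5564, -0.1254,  0.09  ]), array([ 0.5509, -0.1834,  0.09  ]), array([ 0.4919, -0.1166,  0.09  ]), array([ 0.4884, -0.1795,  0.09  ])]
ears [array([ 0.5749, -0.1321,  0.084 ]), array([ 0.5665, -0.1857,  0.084 ])]
mod [array([0.6486, 0.1939, 0.106 ]), array([0.6459, 0.1555, 0.106 ]), array([0.5629, 0.2045, 0.106 ]), array([0.5557, 0.1637, 0.106 ])]
mod 2v (array([0.5712, 0.154 , 0.1119]), np.float64(0.03653946285729153))
post z117 [array([0.6793, 0.2039, 0.117 ]), array([0.671 , 0.1375, 0.117 ]), array([0.6572, 0.2052, 0.117 ]), array([0.6519, 0.138 , 0.117 ])]
foot stand z12 [array([0.5667, 0.2364, 0.012 ]), array([0.5505, 0.1391, 0.012 ]), array([0.6859, 0.1181, 0.012 ])]
foot dock z8 [array([ 0.5804, -0.1108,  0.008 ]), array([ 0.5621, -0.2096,  0.008 ]), array([ 0.4361, -0.0822,  0.008 ]), array([ 0.4178, -0.18  ,  0.008 ])]
humanoid [0.6764 0.4122 0.02  ] [0.6484 0.3741 0.02  ]
scr [0.7775 0.0099 0.02  ] [ 0.764  -0.0318  0.02  ]
trans [ 0.6403 -0.4324  0.02  ] [ 0.6341 -0.4401  0.02  ]
others [0.8254 0.2338 0.03  ] [0.4295 0.3355 0.03  ] [0.3547 0.0345 0.05  ]
```

Call:
step_arm(deltas=[[[0,0,0.0,0.12,-0.07,-0.05,100],[0,0,0.0,0.24,-0.145,-0.09,100],[0,0,0.0,0.355,-0.217,-0.09,100],[0,0,0.0,0.355,-0.217,-0.09,100],[0,0,0.0,0.355,-0.217,-0.09,100],[0,0,0.1,0.4,-0.3,-0.09,100],[0,0,0.2,0.45,-0.4,-0.09,100],[0,0,0.3,0.5,-0.5,-0.09,100],[0,0,0.4,0.55,-0.58,-0.09,100],[0,0,0.407,0.588,-0.651,-0.09,100],[0,0,0.407,0.588,-0.651,-0.09,100],[0,0,0.407,0.588,-0.651,-0.09,100],[0,0,0.407,0.588,-0.651,-0.09,100],[0,0,0.407,0.588,-0.651,-0.09,100],[0,0,0.407,0.588,-0.651,-0.09,100]]])

```text
time: 1.98
ee_pos: [0.56, 0.1837, 0.334]
eef_rot: [0.998, -0.068, -0.001, -0.001]
ft_force: [0.6, -1.5, 0.2]
width: 0.0871
grip_force: 0.0
```

```bash
python3 - <<'E'
from h import *
c=grab("wrist");save(c,"w1.png");pickle.dump(c,open("w11.pkl","wb"))
print(c["T_tool_cam"],c["fx"],c["cx"],c["cy"],[k for k in c]);print(c["origin"])
for P in((.5437,.187,.09),(.6,.179,.106),(.57,.18,0.106)):print(proj(c,P))
s=readout.read_state();print(s["ee_pos"],s["eef_rot"],s["time"])
E
```

```text
[[ 0.0004  0.9611  0.2761  0.075 ]
 [ 1.     -0.0002 -0.0009 -0.0003]
 [-0.0008  0.2761 -0.9611 -0.1401]
 [ 0.      0.      0.      1.    ]] 316.4982668510575 280.3474548219943 211.06937934233326 ['img', 'fx', 'fy', 'cx', 'cy', 'T_tool_cam', 'origin', 'rotation']
[0.6345 0.1737 0.474 ]
(np.float64(279.7142035246036), np.float64(196.33120632499237))
(np.float64(279.89854158367245), np.float64(151.33149579184175))
(np.float64(282.5364187249695), np.float64(177.10025185908938))
[0.5598 0.1868 0.3336] [ 0.9978 -0.0669 -0.0009 -0.0013] 2.025
```

View pics/w1.png

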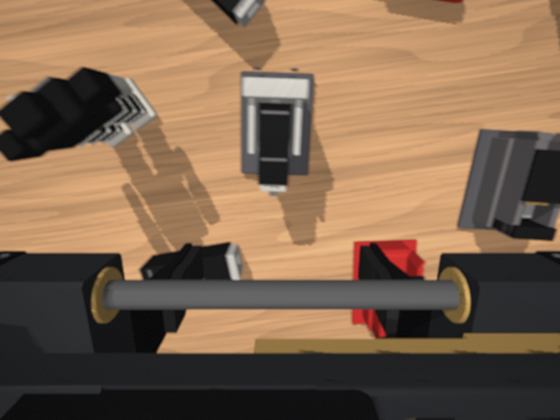

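The wrist view shows the stand module at columns 259-290, rows 103-190, and the post top at rows 73-97, columns 242-313. The module sits about 6 px left of my prediction, so I measure its edges.

```bash
python3 - <<'E'
from h import *
c=pickle.load(open("w11.pkl","rb"));t=old("top")
g=c["img"].max(2).astype(int)
L=[];Rr=[]
for v in range(160,182,3):
    x=np.where(g[v,252:300]<45)[0]+252
    a=onz(c,x[0]-.5,v,.106);b=onz(c,x[-1]+.5,v,.106);m=(a+b)/2;L.append(m);print(v,x[0],x[-1],m[:2],np.linalg.norm(a-b))
print([ (v,g[v,274]) for v in range(94,108)],[ (v,g[v,274]) for v in range(178,196)])
wh=(c["img"].min(2)>120)
for v in (80,86,92):
    x=np.where(wh[v,235:320])[0]+235;print("post",v,x[0],x[-1],onz(c,x[0]-.5,v,.117),onz(c,x[-1]+.5,v,.117))
print("post front edge",onz(c,277,97.5,.117),"nose edge",onz(c,274,184,.106))
g2=t["img"].max(2).astype(int)
for v in range(230,246,3):
    x=np.where(g2[v,160:200]<45)[0]+160
    a=onz(t,x[0]-.5,v,.106);b=onz(t,x[-1]+.5,v,.106);print("top",v,x[0],x[-1],((a+b)/2)[:2],np.linalg.norm(a-b))
E
```

```text
Traceback (most recent call last):
IndexError: index 0 is out of bounds for axis 0 with size 0
```

```bash
python3 - <<'E'
from h import *
c=pickle.load(open("w11.pkl","rb"));t=old("top")
g=c["img"].max(2).astype(int)
def edges(c,v,x0,x1,th,z,n):
    row=c["img"].max(2).astype(int)[v,x0:x1]
    x=np.where(row<th)[0]+x0
    if len(x)==0: print(n,v,row.min());return
    a=onz(c,x[0]-.5,v,z);b=onz(c,x[-1]+.5,v,z);print(n,v,x[0],x[-1],((a+b)/2)[:2],np.linalg.norm(a-b))
print(g[170,240:320]);
for v in range(150,184,4): edges(c,v,252,298,60,.106,"w")
print([ (v,g[v,274]) for v in range(94,108)],[ (v,g[v,274]) for v in range(178,196)])
wh=(c["img"].min(2)>110)
for v in (80,86,92):
    x=np.where(wh[v,235:320])[0]+235;
    if len(x):print("post",v,x[0],x[-1],onz(c,x[0]-.5,v,.117),onz(c,x[-1]+.5,v,.117))
print("post front edge",onz(c,277,97.5,.117),"nose edge",onz(c,274,184,.106))
print(t["img"].max(2)[235,155:205])
for v in range(232,247,3): edges(t,v,165,192,45,.106,"top")
E
```

```text
[175 140 107  90  92  95  94  94  93  94  94  94  94  93  93  91  85  76
  64  48  33  29  31  29  28  29  30  28  28  30  31  30  30  30  30  30
  28  29  29  30  29  30  29  29  30  29  32  39  48  55  62  65  65  65
  66  67  67  66  67  67  67  66  66  65  66  64  65  79 101 123 136 142
 142 142 140 141 139 139 138 138]
w 150 260 287 [0.6025 0.1861] 0.03209955644655804
w 154 259 287 [0.5981 0.1873] 0.03336127746295086
w 158 286 289 [0.5913 0.1713] 0.004617475385950699
w 162 259 289 [0.5888 0.1874] 0.03591106005930213
w 166 259 289 [0.5843 0.1881] 0.036036896025311474
w 170 259 289 [0.5796 0.1887] 0.036163616976436386
w 174 259 287 [0.5751 0.1906] 0.033949909890881216
w 178 260 286 [0.5705 0.1912] 0.03172047315110141
w 182 260 286 [0.5657 0.1919] 0.031833205133349515
[(94, np.int64(214)), (95, np.int64(209)), (96, np.int64(189)), (97, np.int64(152)), (98, np.int64(119)), (99, np.int64(114)), (100, np.int64(121)), (101, np.int64(120)), (102, np.int64(102)), (103, np.int64(68)), (104, np.int64(37)), (105, np.int64(22)), (106, np.int64(22)), (107, np.int64(23))] [(178, np.int64(29)),
[... 387 characters left out ...]
.6805 0.2149 0.117 ] [0.6685 0.1276 0.117 ]
post 86 235 319 [0.6749 0.217  0.117 ] [0.6627 0.1282 0.117 ]
post 92 235 319 [0.669 0.218 0.117] [0.6568 0.1288 0.117 ]
post front edge [0.6575 0.1742 0.117 ] nose edge [0.5632 0.1911 0.106 ]
[156 159 154 155 155 155 156 156 154 152 121  60  57  59  56  46  17  19
  19  27  26  38  45  44  53  60  70  66  66  49  16  21  69  41  42  57
  65  60  56  50  39  38  39  39  40  39  43  37  39  37]
top 232 171 186 [0.5977 0.1847] 0.03721728951644134
top 235 171 189 [0.5906 0.1809] 0.04415082246766713
top 238 170 191 [0.5836 0.1794] 0.05106543375581363
top 241 169 191 [0.5766 0.1803] 0.05332245697476804
top 244 168 191 [0.5696 0.1812] 0.05557406520567394
```

Call:
step_arm(deltas=[[[0,0,0.023,0.0167,-0.005,0.05,100],[0,0,0.023,0.0167,-0.005,0.1,100],[0,0,0.023,0.0167,-0.005,0.15,100],[0,0,0.023,0.0167,-0.005,0.19,100],[0,0,0.023,0.0167,-0.005,0.22,100],[0,0,0.023,0.0167,-0.005,0.2335,100],[0,0,0.023,0.0167,-0.005,0.2335,100]]])

```text
time: 2.9
ee_pos: [0.5773, 0.1826, 0.1007]
eef_rot: [0.997, -0.082, -0.001, 0.0]
ft_force: [-0.6, -0.2, 0.8]
width: 0.0869
grip_force: 0.0
```

```bash
python3 - <<'E'
from h import *
c=grab("wrist");pickle.dump(c,open("w21.pkl","wb"));s=grab("side")
a=c["img"][:,:,::-1];b=cv2.resize(s["img"][150:250,150:283,::-1],(560,420),interpolation=cv2.INTER_CUBIC)
cv2.imwrite("pics/w2.png",cv2.resize(np.hstack([a,b]),(800,300)))
E
```

```text
(no output)
```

View pics/w2.png

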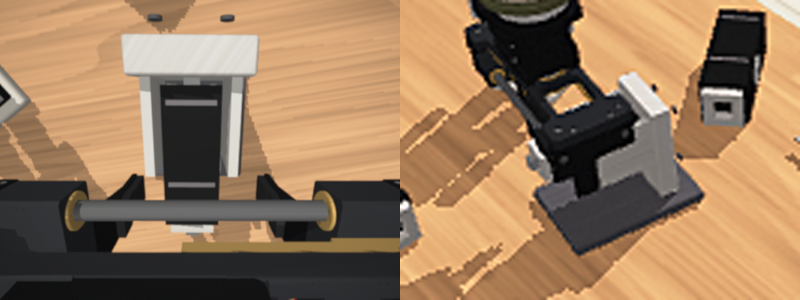

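The fingers straddle the module's front half, and the module centre is at column 191 against the fingers' centre at about 199. I need to shift about 5-6 mm to +y.

```bash
python3 - <<'E'
from h import *
s=readout.read_state();print(s["ee_pos"],R.from_quat(s["eef_rot"]).as_matrix())
c=pickle.load(open("w21.pkl","rb"));g=c["img"].max(2).astype(int)
for v in range(150,250,12):
    x=np.where(g[v,225:315]<60)[0]+225
    if len(x):
        a=onz(c,x[0]-.5,v,.106);b=onz(c,x[-1]+.5,v,.106);print(v,x[0],x[-1],((a+b)/2)[:2],np.linalg.norm(a-b))
E
```

```text
[0.5782 0.183  0.1023] [[ 0.9867 -0.1625  0.0015]
 [-0.1625 -0.9867  0.0005]
 [ 0.0014 -0.0007 -1.    ]]
150 225 309 [0.6404 0.1781] 0.03566108877392156
162 226 309 [0.6354 0.1787] 0.035610486792778485
174 226 308 [0.6304 0.1798] 0.035558538230648265
186 227 308 [0.6252 0.1805] 0.035505758115920424
198 227 308 [0.6199 0.1814] 0.03588937191469782
210 228 307 [0.6146 0.1824] 0.035396454270101026
222 229 307 [0.609  0.1831] 0.03534013512000611
234 229 306 [0.6034 0.1843] 0.035282268751367404
246 230 306 [0.5976 0.1851] 0.035223387947607473
```

Call:
step_arm(deltas=[[[0,0,0,0,-0.0055,0,100],[0,0,0,0,-0.0055,0,100],[0,0,0,0,-0.0055,0,30],[0,0,0,0,-0.0055,0,30],[0,0,0,0,-0.0055,0,30],[0,0,0,0,-0.0055,0,30],[0,0,0,0,-0.0055,0,30]]], squeeze=55)

```text
time: 3.88
ee_pos: [0.5785, 0.1881, 0.101]
eef_rot: [0.997, -0.082, -0.0, 0.0]
ft_force: [0.6, -0.1, -0.8]
width: 0.045
grip_force: 0.0
```

Call:
step_arm(deltas=[[[0,0,0,0,0,0,10],[0,0,0,0,0,0,10],[0,0,0,0,0,0,10],[0,0,0,0,0,-0.001,10],[0,0,0,0,0,-0.002,10]]])

```text
time: 4.5
ee_pos: [0.5781, 0.188, 0.1026]
eef_rot: [0.997, -0.081, -0.0, 0.0]
ft_force: [0.4, -0.6, -3.8]
width: 0.0357
grip_force: 55.0
```

Call:
step_arm(deltas=[[[0,0,0,-0.01,0,0,10],[0,0,0,-0.025,0,0,10],[0,0,0,-0.04,0,0,10],[0,0,0,-0.05,0,0,10]]])

```text
time: 5.0
ee_pos: [0.5278, 0.1966, 0.1031]
eef_rot: [0.997, -0.081, 0.0, 0.0]
ft_force: [0.5, 0.9, -3.8]
width: 0.0357
grip_force: 55.0
```

Call:
step_arm(deltas=[[[0,0,0,-0.015,0,0,10],[0,0,0,-0.03,0,0,10],[0,0,0,-0.045,0,0,10],[0,0,0,-0.06,0,0,10],[0,0,0,-0.075,0,0,10],[0,0,0,-0.086,0,0,10],[0,0,0,-0.086,0,0,10],[0,0,0,-0.086,0,0,10]]])

```text
time: 6.0
ee_pos: [0.4448, 0.2101, 0.1032]
eef_rot: [0.997, -0.082, 0.0, -0.0]
ft_force: [-0.5, -1.4, -4.1]
width: 0.0355
grip_force: 55.0
```

```bash
python3 - <<'E'
from h import *
s=readout.read_state();print(s["ee_pos"],s["ft_force"],s["torque"],s["width"])
c=grab("wrist");s=grab("side");p=proj(s,(.47,.2,.09));print(p)
u,v=int(p[0]),int(p[1])
u0,v0=max(u-66,0),max(v-50,0)
a=c["img"][:,:,::-1];b=cv2.resize(s["img"][v0:v0+100,u0:u0+133,::-1],(560,420),interpolation=cv2.INTER_CUBIC)
cv2.imwrite("pics/w3.png",cv2.resize(np.hstack([a,b]),(800,300)))
E
```

```text
[0.4448 0.2101 0.1032] [-0.453  -1.3581 -4.1282] [ 0.0174  0.1497 -0.0224] 0.03550440567390101
(np.float64(166.5168267865336), np.float64(216.76405278620922))
```

View pics/w3.png

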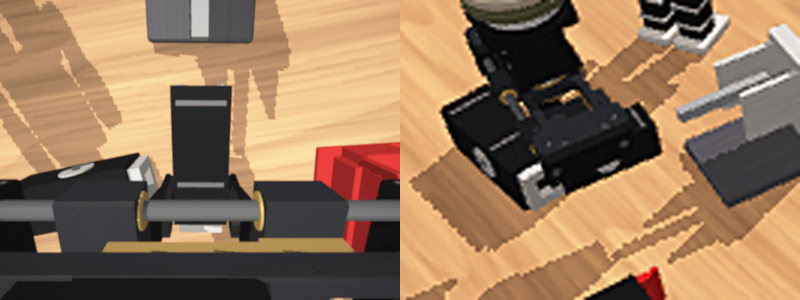

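The module is clear of the bar and level. I move it to the open desk near (0.48, 0.05) and lower it.

Call:
step_arm(deltas=[[[0,0,0,0.015,0.035,-0.01,10],[0,0,0,0.03,0.075,-0.01,10],[0,0,0.01,0.045,0.115,-0.01,10],[0,0,0.03,0.06,0.14,0,10],[0,0,0.03,0.06,0.152,0.015,10],[0,0,0.03,0.06,0.152,0.035,10],[0,0,0.03,0.06,0.152,0.05,10],[0,0,0.03,0.06,0.152,0.06,10],[0,0,0.03,0.06,0.152,0.066,10],[0,0,0.03,0.06,0.152,0.068,10],[0,0,0.03,0.06,0.152,0.068,10]]])

```text
time: 7.48
ee_pos: [0.479, 0.0506, 0.0353]
eef_rot: [0.995, -0.096, 0.0, 0.0]
ft_force: [0.2, 0.7, -3.6]
width: 0.0358
grip_force: 55.0
```

Call:
step_arm(deltas=[[[0,0,0,0,0,0.0015,10],[0,0,0,0,0,0.003,10],[0,0,0,0,0,0.003,10]]])

```text
time: 7.85
ee_pos: [0.4787, 0.0504, 0.032]
eef_rot: [0.995, -0.096, -0.0, 0.0]
ft_force: [0.1, 0.1, -4.1]
width: 0.0359
grip_force: 55.0
```

Call:
step_arm(deltas=[[[0,0,0,0,0,0.001,10],[0,0,0,0,0,0.002,10],[0,0,0,0,0,0.002,10]]])

```text
time: 8.22
ee_pos: [0.4789, 0.0505, 0.0309]
eef_rot: [0.995, -0.096, 0.0, 0.0]
ft_force: [-6.5, -1.6, 13.1]
width: 0.0354
grip_force: 55.0
```

Call:
step_arm(deltas=[[[0,0,0,0,0,-0.001,10],[0,0,0,0,0,-0.001,60],[0,0,0,0,0,-0.001,100],[0,0,0,0,0,-0.001,100],[0,0,0,0,0,-0.001,100],[0,0,0,0,0,-0.001,100],[0,0,0,0,0,-0.001,100]]])

```text
time: 9.1
ee_pos: [0.4788, 0.0505, 0.031]
eef_rot: [0.995, -0.096, 0.0, 0.0]
ft_force: [0.6, 0.6, -0.7]
width: 0.084
grip_force: 0.0
```

Call:
step_arm(deltas=[[[0,0,0,0,0,-0.05,100],[0,0,0,0,0,-0.1,100],[0,0,0,0.02,0.05,-0.15,100],[0,0,0,0.04,0.1,-0.2,100],[0,0,0,0.04,0.104,-0.2,100],[0,0,0,0.04,0.104,-0.2,100],[0,0,0,0.04,0.104,-0.2,100]]])

```text
time: 9.98
ee_pos: [0.4976, -0.058, 0.2301]
eef_rot: [0.995, -0.096, -0.001, -0.0]
ft_force: [0.4, 0.3, -0.8]
width: 0.0868
grip_force: 0.0
```

```bash
python3 - <<'E'
from h import *
c=grab("wrist");save(c,"w4.png");pickle.dump(c,open("w41.pkl","wb"));s=readout.read_state();print(s["ee_pos"],s["eef_rot"])
for P in((.557,.036,.036),(.572,-.159,.063)):print(proj(c,P))
E
```

```text
[ 0.4975 -0.0578  0.23  ] [ 0.9954 -0.0955 -0.0008 -0.0002]
(np.float64(181.24275099720865), np.float64(154.283793373005))
(np.float64(373.08344534133096), np.float64(100.275945210673))
```

View pics/w4.png

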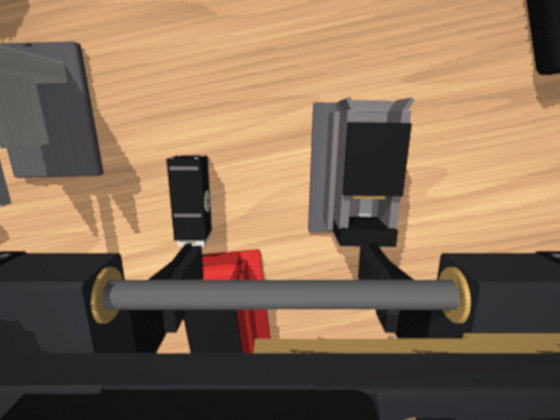

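The module lies flat at columns 168-208, rows 157-243. The dock hood is at (344..411, 123..196), with the mouth ears at (347,98) and (412,104). I measure both.

```bash
python3 - <<'E'
from h import *
c=pickle.load(open("w41.pkl","rb"));g=c["img"].max(2).astype(int)
print(g[190,160:216]);print(g[150:166,185]);print(g[160,336:420]);print(g[112:128,376])
for v in range(165,236,14):
    x=np.where(g[v,160:216]<60)[0]+160;print(v,x[0],x[-1],onz(c,x[0]-.5,v,.036)[:2],onz(c,x[-1]+.5,v,.036)[:2])
H=[]
for v in range(128,192,9):
    x=np.where(g[v,338:416]<42)[0]+338;a=onz(c,x[0]-.5,v,.09);b=onz(c,x[-1]+.5,v,.09);H.append(((a+b)/2)[:2]);print("hood",v,x[0],x[-1],a[:2],b[:2],np.linalg.norm(a-b))
H=np.array(H);k=np.polyfit(H[:,0],H[:,1],1);print("axis",k,np.degrees(np.arctan(k[0])))
print("hood front",onz(c,376,122.5,.09),"ears",onz(c,347,98,.084),onz(c,412,99,.084))
E
```

```text
[230 230 230 229 227 224 224 223 194 123  50  31  32  32  33  33  33  31
  32  32  34  31  32  33  33  34  33  33  33  33  32  32  31  33  33  32
  34  33  33  33  32  32  22  19  22  43  63  65  61  98 147 168 171 172
 173 171]
[233 232 232 228 192 128  61  28  27  31  34  33  32  32  32  48]
[112  90  79  79  80  80  81  78  64  40  30  32  34  32  34  33  32  34
  35  34  34  33  33  35  33  34  33  34  34  32  34  34  33  33  33  34
  33  33  32  33  33  34  33  33  33  33  34  32  33  33  33  34  33  33
  33  34  34  33  32  32  33  33  32  33  32  32  33  32  31  35  80 159
 224 234 232 231 232 232 232 232 232 231 231 231]
[124 128 131 132 131 131 132 131 130 117  88  52  34  32  35  34]
165 168 207 [0.549  0.0533] [0.5409 0.0119]
179 169 207 [0.5344 0.0565] [0.5265 0.0157]
193 171 203 [0.5192 0.0588] [0.5125 0.0238]
207 172 203 [0.5039 0.0622] [0.4972 0.0278]
221 173 210 [0.4882 0.0657] [0.4802 0.0243]
235 175 207 [0.4719 0.0681] [0.4648 0.0318]
hood 128 348 409 [ 0.5537 -0.1274] [ 0.5436 -0.1795] 0.05311001170211742
hood 137 347 408 [ 0.5464 -0.1255] [ 0.5363 -0.1781] 0.05351826915004607
hood 146 346 407 [ 0.539  -0.1236] [ 0.5288 -0.1766] 0.05393285179286256
hood 155 346 405 [ 0.5313 -0.1226] [ 0.5213 -0.1742] 0.05260055590186746
hood 164 345 404 [ 0.5237 -0.1207] [ 0.5136 -0.1727] 0.053014441830347585
hood 173 345 403 [ 0.5157 -0.1196] [ 0.5057 -0.1712] 0.05254439903387385
hood 182 344 402 [ 0.5079 -0.1176] [ 0.4978 -0.1696] 0.052964454197803504
hood 191 343 401 [ 0.4998 -0.1156] [ 0.4897 -0.168 ] 0.053391279583065214
axis [-0.2132 -0.0364] -12.033004222580036
hood front [ 0.5536 -0.1518  0.09  ] ears [ 0.578  -0.1314  0.084 ] [ 0.5667 -0.1858  0.084 ]
```

Call:
step_arm(deltas=[[[0,0,0,0.012,-0.05,0.02,100],[0,0,0,0.0238,-0.1,0.05,100],[0,0,0,0.0238,-0.101,0.1,100],[0,0,0,0.0238,-0.101,0.14,100],[0,0,0,0.0238,-0.101,0.17,100],[0,0,0,0.0238,-0.101,0.19,100],[0,0,0,0.0238,-0.101,0.199,100],[0,0,0,0.0238,-0.101,0.199,60],[0,0,0,0.0238,-0.101,0.199,10],[0,0,0,0.0238,-0.101,0.199,10],[0,0,0,0.0238,-0.101,0.199,10],[0,0,0,0.0238,-0.101,0.199,10],[0,0,0,0.0238,-0.101,0.199,10],[0,0,0,0.0238,-0.101,0.199,10],[0,0,0,0.0238,-0.101,0.199,10],[0,0,0,0.0238,-0.101,0.199,10]]], squeeze=60)

```text
time: 12.02
ee_pos: [0.541, 0.0355, 0.0322]
eef_rot: [0.995, -0.096, 0.0, -0.0]
ft_force: [1.0, 1.9, 1.7]
width: 0.0361
grip_force: 59.5
```

Call:
step_arm(deltas=[[[0,0,0,0,0,-0.02,10],[0,0,0,0,0,-0.05,10],[0,0,0,0.03,0,-0.08,10],[0,0,0,0.07,0.01,-0.08,10],[0,0,0.018,0.11,0.03,-0.08,10],[0,0,0.018,0.15,0.06,-0.08,10],[0,0,0.018,0.182,0.1,-0.08,10],[0,0,0.018,0.182,0.14,-0.08,10],[0,0,0.018,0.182,0.17,-0.07,10],[0,0,0.018,0.182,0.186,-0.06,10],[0,0,0.018,0.182,0.186,-0.047,10],[0,0,0.018,0.182,0.186,-0.047,10],[0,0,0.018,0.182,0.186,-0.047,10]]])

```text
time: 13.65
ee_pos: [0.6843, -0.1801, 0.0794]
eef_rot: [0.995, -0.104, 0.0, -0.0]
ft_force: [-0.2, 0.9, -2.6]
width: 0.0356
grip_force: 59.5
```

```bash
python3 - <<'E'
from h import *
s=readout.read_state();print(s["ee_pos"],s["eef_rot"],s["ft_force"],s["width"])
c=grab("wrist");s=grab("side");pickle.dump(c,open("w51.pkl","wb"))
from h import proj
p=proj(s,(.59,-.16,.07));u0,v0=int(p[0])-66,int(p[1])-50
b=cv2.resize(s["img"][v0:v0+100,u0:u0+133,::-1],(560,420),interpolation=cv2.INTER_CUBIC)
cv2.imwrite("pics/w5.png",cv2.resize(np.hstack([c["img"][:,:,::-1],b]),(800,300)));print(u0,v0)
E
```

```text
[ 0.6843 -0.1801  0.0794] [ 0.9946 -0.1042  0.0002 -0.0005] [-0.1594  0.8667 -2.5939] 0.035630418367582566
226 224
```

View pics/w5.png

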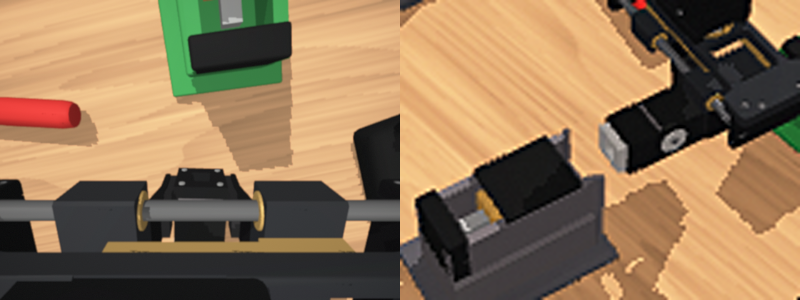

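The module's nose is in front of the grey dock's mouth, roughly level (side crop about (612,150)). I check height and lateral alignment numerically with the side and top cameras.

```bash
python3 - <<'E'
from h import *
s=grab("side");t=grab("top")
for n,c in(("s",s),("t",t)):
    for P in((.602,-.1627,.0654),(.605,-.1478,.0804),(.599,-.1777,.0804),(.6843,-.18,.083)):print(n,P,proj(c,P))
save(s,"s6.png");save(t,"t6.png")
a=cv2.resize(s["img"][250:300,270:337,::-1],(400,300),interpolation=cv2.INTER_CUBIC)
b=cv2.resize(t["img"][190:290,280:413,::-1],(400,300),interpolation=cv2.INTER_CUBIC)
cv2.imwrite("pics/w6.png",np.hstack([a,b]))
E
```

```text
s (0.602, -0.1627, 0.0654) (np.float64(296.60728425172056), np.float64(273.2743272813311))
s (0.605, -0.1478, 0.0804) (np.float64(293.1910603542337), np.float64(265.1442983528931))
s (0.599, -0.1777, 0.0804) (np.float64(300.1955257227466), np.float64(273.70112032184136))
s (0.6843, -0.18, 0.083) (np.float64(325.63131968713174), np.float64(254.3257978407043))
t (0.602, -0.1627, 0.0654) (np.float64(324.7346079861881), np.float64(233.67309212268438))
t (0.605, -0.1478, 0.0804) (np.float64(319.27380865287876), np.float64(231.54865786334543))
t (0.599, -0.1777, 0.0804) (np.float64(331.71715101121293), np.float64(234.12573782279543))
t (0.6843, -0.18, 0.083) (np.float64(332.218258129613), np.float64(199.14991922235086))
```

View pics/w6.png

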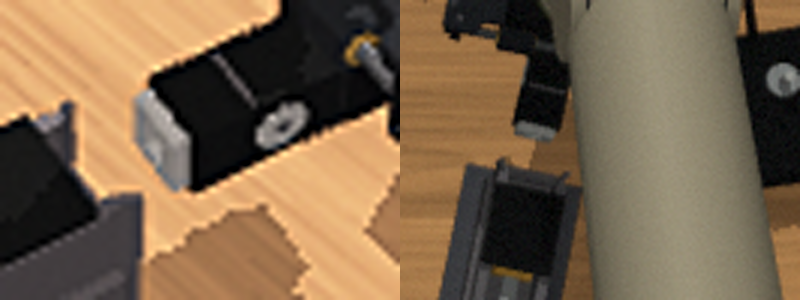

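The nose is where predicted in the side view (297,273), so there is no droop. I correct 2 mm sideways and about 1 mm down, then feed in.

Call:
step_arm(deltas=[[[0,0,0,0,0.002,0.001,10],[0,0,0,-0.01,0.002,0.001,10],[0,0,0,-0.022,0.002,0.001,10],[0,0,0,-0.032,0.002,0.001,10],[0,0,0,-0.04,0.002,0.001,10],[0,0,0,-0.047,0.002,0.001,10],[0,0,0,-0.053,0.002,0.001,10]]])

```text
time: 14.72
ee_pos: [0.6312, -0.173, 0.0781]
eef_rot: [0.994, -0.105, 0.0, 0.0]
ft_force: [0.1, 0.2, -4.0]
width: 0.0357
grip_force: 59.5
```

Call:
step_arm(deltas=[[[0,0,0,-0.006,0,0,10],[0,0,0,-0.012,0,0,10],[0,0,0,-0.018,0,0,10],[0,0,0,-0.022,0,0,10]]])

```text
time: 15.22
ee_pos: [0.6096, -0.1684, 0.0781]
eef_rot: [0.994, -0.105, 0.0, 0.0]
ft_force: [0.8, -0.0, -2.9]
width: 0.0356
grip_force: 59.5
```

Call:
step_arm(deltas=[[[0,0,0,-0.004,0,0,10],[0,0,0,-0.008,0,0,10],[0,0,0,-0.008,0,0.001,10],[0,0,0,-0.008,0,0.001,10]]])

```text
time: 15.72
ee_pos: [0.6021, -0.1667, 0.0772]
eef_rot: [0.994, -0.105, -0.0, 0.0]
ft_force: [-1.4, -0.7, -0.9]
width: 0.0357
grip_force: 59.5
```

Call:
step_arm(deltas=[[[0,0,0,0,0,0,45],[0,0,0,0,0,0,60],[0,0,0,0,0,0,90],[0,0,0,0,0,0,90],[0,0,0,0,0,0,90],[0,0,0,0,0,0,90],[0,0,0,0,0,-0.03,90],[0,0,0,0,0,-0.06,90],[0,0,0,0.03,0,-0.06,20],[0,0,0,0.06,0,-0.06,0],[0,0,0,0.06,0,-0.06,0],[0,0,0,0.06,0,-0.06,0],[0,0,0,0.06,0,-0.06,0]]])

```text
time: 17.35
ee_pos: [0.6602, -0.1793, 0.1372]
eef_rot: [0.994, -0.105, -0.0, 0.0]
ft_force: [0.6, 0.3, -0.3]
width: 0.0366
grip_force: 0.0
```

```bash
python3 - <<'E'
from h import *
s=readout.read_state();print(s["ee_pos"],s["width"],s["ft_force"])
c=grab("side");p=proj(c,(.602,-.166,.081));print(p)
a=cv2.resize(c["img"][240:315,240:340,::-1],(400,300),interpolation=cv2.INTER_CUBIC)
w=cv2.resize(grab("wrist")["img"][:,:,::-1],(400,300));cv2.imwrite("pics/w7.png",np.hstack([a,w]))
for d in(.1,.02,.03,.01):print(d,proj(c,(.573+.979*d,-.1587-.205*d,.081)))
E
```

```text
[ 0.6602 -0.1793  0.1372] 0.03655742879552118 [ 0.5731  0.2527 -0.28  ]
(np.float64(297.62080039585123), np.float64(270.0056507105723))
0.1 (np.float64(321.5969794487565), np.float64(257.59654102014986))
0.02 (np.float64(293.8345469219679), np.float64(271.4141910182692))
0.03 (np.float64(297.392140758735), np.float64(269.6435397461056))
0.01 (np.float64(290.25120075422586), np.float64(273.1976594920849))
```

View pics/w7.png

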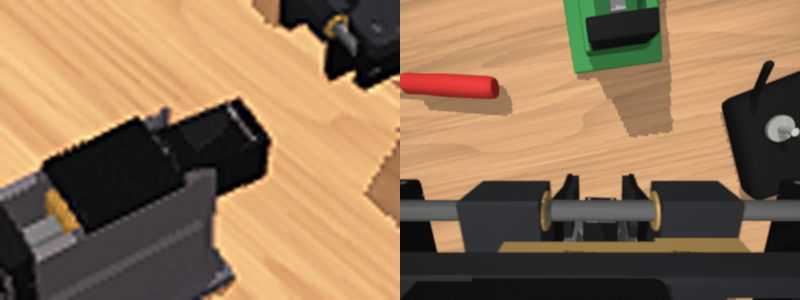

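The module rests level in the pocket with its tail about 46 mm out. I lower the partly closed fingers (20 mm apart, wider than the bore) behind the tail and push.

Call:
step_arm(deltas=[[[0,0,0,0,0,0.0,23],[0,0,0,0,0,0.03,23],[0,0,0,0,0,0.055,23],[0,0,0,0,0,0.06,23],[0,0,0,0,0,0.06,23],[0,0,0,-0.015,0,0.06,23],[0,0,0,-0.025,0,0.06,23],[0,0,0,-0.03,0,0.06,23],[0,0,0,-0.034,0,0.06,23],[0,0,0,-0.038,0,0.06,23],[0,0,0,-0.042,0,0.06,23]]])

```text
time: 18.82
ee_pos: [0.621, -0.1706, 0.078]
eef_rot: [0.994, -0.105, 0.002, 0.0]
ft_force: [6.3, -0.9, 4.4]
width: 0.0204
grip_force: 3.1
```

Call:
step_arm(deltas=[[[0,0,0,-0.004,0,0,23],[0,0,0,-0.008,0,0,23],[0,0,0,-0.012,0,0,23],[0,0,0,-0.015,0,0,23],[0,0,0,-0.018,0,0,23]]])

```text
time: 19.45
ee_pos: [0.6022, -0.1668, 0.0772]
eef_rot: [0.994, -0.105, 0.0, 0.0]
ft_force: [3.7, -0.6, 3.2]
width: 0.0201
grip_force: 2.2
```

Call:
step_arm(deltas=[[[0,0,0,-0.002,0,0,23],[0,0,0,-0.004,0,0,23],[0,0,0,-0.006,0,0,23],[0,0,0,-0.008,0,0,23]]])

```text
time: 19.95
ee_pos: [0.5949, -0.1651, 0.0772]
eef_rot: [0.994, -0.105, 0.001, 0.0]
ft_force: [6.5, -1.8, 1.7]
width: 0.0198
grip_force: 3.4
```

Call:
step_arm(deltas=[[[0,0,0,-0.001,0,0,23],[0,0,0,-0.002,0,0,23],[0,0,0,-0.003,0,0,23],[0,0,0,-0.004,0,0,23]]])

```text
time: 20.45
ee_pos: [0.5938, -0.1648, 0.0783]
eef_rot: [0.994, -0.105, 0.004, 0.0]
ft_force: [19.6, -3.7, -2.2]
width: 0.0201
grip_force: 9.9
```

Call:
step_arm(deltas=[[[0,0,0,-0.001,0,0,23],[0,0,0,-0.002,0,0,23],[0,0,0,-0.002,0,0,23]]])

```text
time: 20.82
ee_pos: [0.5935, -0.1649, 0.0792]
eef_rot: [0.994, -0.105, 0.006, 0.0]
ft_force: [23.7, -5.2, -3.0]
width: 0.0202
grip_force: 12.2
```

Call:
step_arm(deltas=[[[0,0,0,0.01,0,0,23],[0,0,0,0.04,0,0,23],[0,0,0,0.06,0,-0.02,23],[0,0,0,0.08,0,-0.08,23],[0,0,0,0.08,0,-0.12,23],[0,0,0,0.08,0,-0.12,23],[0,0,0,0.08,0,-0.12,23]]])

```text
time: 21.7
ee_pos: [0.6655, -0.1804, 0.1954]
eef_rot: [0.994, -0.105, -0.002, -0.0]
ft_force: [0.3, -0.7, -0.4]
width: 0.0199
grip_force: 0.0
```

```bash
python3 - <<'E'
from h import *
c=grab("side");t=grab("top")
a=cv2.resize(c["img"][250:310,225:305,::-1],(400,300),interpolation=cv2.INTER_CUBIC)
b=cv2.resize(t["img"][225:315,275:395,::-1],(400,300),interpolation=cv2.INTER_CUBIC);cv2.imwrite("pics/w8.png",np.hstack([a,b]))
f=lambda d,l,z:np.array((.573+.979*d-.205*l,-.1587-.205*d-.979*l,z))
for d in(.01,.014,.018):
    for l in (-.018,.018):
        p=np.array(proj(c,f(d,l,.081)));print(d,l,(p-[225,250])*5,"top",(np.array(proj(t,f(d,l,.081)))-[275,225])*300/90)
E
```

```text
0.01 -0.018 [306.262   90.4525] top [141.4878  47.225 ]
0.01 0.018 [346.7087 142.1098] top [190.561   57.8261]
0.014 -0.018 [313.3924  86.9544] top [142.565   41.8158]
0.014 0.018 [353.9433 138.456 ] top [191.6071  52.4073]
0.018 -0.018 [320.5024  83.4662] top [143.6409  36.4137]
0.018 0.018 [361.1567 134.8129] top [192.6518  46.9954]
```

View pics/w8.png

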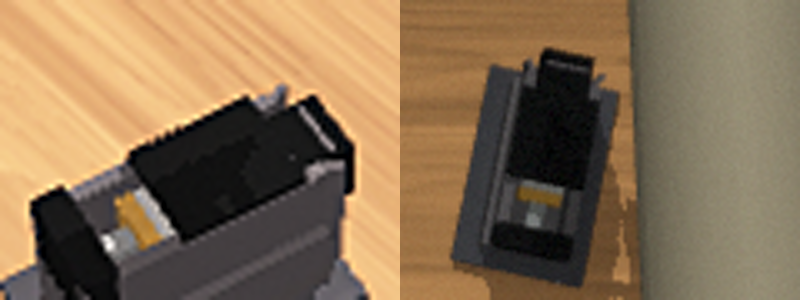

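The side and top crops show the tail about 10 mm out of the mouth (top crop edge at (541,50)-(593,60), matching the predicted home position). The brass block is pushed back with the nose visible behind the hood, and the push ended on a hard stop at 24 N. The robot is clear, so I hand in.

```bash
python3 -c "
from bench import r
print(r.close_job())"
```

```text
the job is handed in; nothing more can be done
None
```

The job is handed in: the module was drawn off the bar, laid on the desk and released, then regripped near its tail, fed nose first into the grey dock and pushed to the hard stop with the arm clear; the judge returned no verdict.

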